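Drop-gate parts tray: clear the bin, open the gate, tip the brackets out

TASK

Take the white filter cartridge out of the blue catch bin and stand it upright on the round pad with the green centre. Then lower the tray's yellow end gate as far as it goes while the tray is still level, and tip the tray (the red bar behind it is for lifting) so that all three steel brackets slide out over that open end into the blue bin, none onto the bench. Leave the gate down, and do not disturb the hose cuff, the spool and the wrench lying around.

Things in the scene. Friction and masses are not known exactly. Their poses are not given: they have to be found in the camera images.
- stand: Fixed grey steel stand that carries the tipping tray; origin on the table under the tray's pivot axis. Its +y axis points from the gate towards the tray's rear (red bar), its -y axis is the way the parts leave (over the catch bin), x runs across. Two uprights at x = +-107 mm (top 191 mm high), feet along y from -80 to 220 mm, a cross bar under the tray at y = 160 mm.
- tray (a joint): Tilt of the tray about the stand's x axis through point tray_pivot: 0 level (resting, as it starts), grows to 0.75 rad as the bar end rises and the gate end dips. The pivot is stiff: the tray stays where it is left; lifting at the bar takes 6 to 9 N.
- tray_pivot (a point): Point on the tray's pivot axis, mid-width, 170 mm above the table, 30 mm above the tray floor.
- tray_floor (a point): Middle of the tray floor's polished upper face, 140 mm above the table when level; axes as the stand's, turning with the tray. Aluminium tray, inside 140 mm across (x) by about 195 mm long (y), side walls 50 mm high, 6 mm thick; the gate end is at y = -100 mm, the outside of the rear wall at y = +100 mm. The brackets slide from a tilt of 0.25 to 0.45 rad on.
- tray_bar (a point): Middle of the red round lifting bar (14 mm diameter, along x, 110 mm free between its two arms) behind the tray: 60 mm outside the rear wall, 10 mm above floor level, 230 mm behind and 20 mm below the pivot. Can be gripped from outside (+y) with the tool leaning 35 to 50 degrees, a finger on each side of the bar; the bar may turn in the fingers.
- canopy_edge (a point): Middle of the outer lower edge of the yellow canopy fixed on the tray's rear wall (140 mm wide along x). It overhangs the near side of the red bar: 60 mm above the bar's centre and 22 mm short of it towards the tray, so that a gripper straight down does not fit.
- gate (a joint): Yellow end gate, hinged along its lower edge at the tray's -y end (point gate_hinge): 0 upright and shut, about 1.57 flat outwards, 2.2 fully down at its stop. It has no latch: light friction holds it near upright; pushed outwards beyond about 0.6 rad it falls by itself to the stop.
- gate_hinge (a point): Middle of the gate's hinge line, 6 mm below the tray floor's upper face, at the tray's -y end.
- gate_top (a point): Middle of the top edge of the gate's red tab, 81 mm from the hinge. The gate is 150 mm wide, 58 mm high, 5 mm thick; the tab is 60 mm wide and stands a further 23 mm up, clear above the tray walls.
- bin_in (a point): Middle of the blue catch bin's inner floor, 6 mm above the table; axes along the bin's sides, near enough the stand's. Inside 180 mm (x) by 200 mm (y), 5 mm walls; rims 60 mm above the table, the wall at -y 115 mm. The bin is fixed, its +y end reaches under the tray's gate end.
- filter: White pleated filter cartridge with black end caps, an upright cylinder 57 mm diameter, 170 mm high, about 220 g; origin at the centre of its underside. It starts standing in the blue bin, in the way of the gate.
- pad: Fixed round black rubber pad with a green centre disc, 100 mm diameter, 6 mm thick; origin at the centre of its underside, on the table. It lies to the right or to the left.
- bracket0: Steel bracket, a flat plate 70 x 34 x 10 mm with a dark round boss 28 mm wide on it, 30 mm high in all, about 120 g; origin at the centre of its underside, length along its y. Starts in the tray.
- bracket1: Steel bracket, a flat plate 70 x 34 x 10 mm with a dark round boss 28 mm wide on it, 30 mm high in all, about 120 g; origin at the centre of its underside, length along its y. Starts in the tray.
- bracket2: Steel bracket, a flat plate 70 x 34 x 10 mm with a dark round boss 28 mm wide on it, 30 mm high in all, about 120 g; origin at the centre of its underside, length along its y. Starts in the tray.
- cuff: Bystander: black hose cuff, tube 56 mm diameter, 60 mm high, origin at its underside.
- spool: Bystander: red spool, 70 mm diameter, 45 mm high, origin at its underside.
- wrench: Bystander: steel wrench lying flat, 160 mm long.
There are look-alikes about, which are no part of the job. What is shaped like the bracket2 but brown or orange is not meant.

How it is judged (in metres and radians):
On the way, in this order (a step that is already met when the one before it is completed fails the run):
1. the filter stands upright on the pad, let go, within 35 mm of its centre (horizontal distance between filter and pad below 0.035 m and angle between filter's own z axis and vertical below 0.1 rad and height (world z) of filter below 0.012 m and contact force between the fingers and filter below 0.1 N), for 0.3 s.
2. the gate is down (more than 1.8 rad) while the tray is still level and the brackets are in it (value of joint gate above 1.8 rad and value of joint tray below 0.12 rad and height (world z) of each of bracket0, bracket1, bracket2 above 0.12 m), for 0.2 s.
3. the tray is tipped (more than 0.4 rad) and all three brackets are in the bin (value of joint tray above 0.4 rad and x of bracket0 in the frame of bin_in between -0.095 and 0.095 m and y of bracket0 in the frame of bin_in between -0.105 and 0.105 m and z of each of bracket0, bracket1, bracket2 in the frame of bin_in below 0.055 m and x of bracket1 in the frame of bin_in between -0.095 and 0.095 m and y of bracket1 in the frame of bin_in between -0.105 and 0.105 m and x of bracket2 in the frame of bin_in between -0.095 and 0.095 m and y of bracket2 in the frame of bin_in between -0.105 and 0.105 m), for 0.2 s.
At the end, for the whole second after the job is handed in: All three brackets lie at rest inside the blue bin, the gate is down (over 1.8 rad), and the filter stands at rest and upright on the pad (within 35 mm of its centre, within 0.1 rad), all released. The tray may be left tipped or level (x of bracket0 in the frame of bin_in between -0.095 and 0.095 m and y of bracket0 in the frame of bin_in between -0.105 and 0.105 m and z of each of bracket0, bracket1, bracket2 in the frame of bin_in below 0.055 m and x of bracket1 in the frame of bin_in between -0.095 and 0.095 m and y of bracket1 in the frame of bin_in between -0.105 and 0.105 m and x of bracket2 in the frame of bin_in between -0.095 and 0.095 m and y of bracket2 in the frame of bin_in between -0.105 and 0.105 m and horizontal distance between filter and pad below 0.035 m and angle between filter's own z axis and vertical below 0.1 rad and height (world z) of filter below 0.012 m and value of joint gate above 1.8 rad and linear speed of each of bracket0, bracket1, bracket2, filter below 0.02 m/s); the robot touches nothing.
It fails at once if the tray is tipped before the gate is down (value of joint tray above 0.2 rad and value of joint gate below 1.4 rad).
It fails at once if a bracket falls outside the bin ((height (world z) of bracket0 below 0.1 m and not (x of bracket0 in the frame of bin_in between -0.095 and 0.095 m and y of bracket0 in the frame of bin_in between -0.105 and 0.105 m)) or (height (world z) of bracket1 below 0.1 m and not (x of bracket1 in the frame of bin_in between -0.095 and 0.095 m and y of bracket1 in the frame of bin_in between -0.105 and 0.105 m)) or (height (world z) of bracket2 below 0.1 m and not (x of bracket2 in the frame of bin_in between -0.095 and 0.095 m and y of bracket2 in the frame of bin_in between -0.105 and 0.105 m))).
It fails at once if the filter is knocked over (angle between filter's own z axis and vertical above 0.6 rad).
It fails at once if the cuff, the spool or the wrench is moved by more than 40 mm (distance of any of cuff, spool, wrench from where it was at the start of the episode above 0.04 m).
It also fails if it takes over 72 s, if anything falls off the work surface, if the arm or the gripper's body presses on something with over 40 N, if the wrist force passes 120 N, or if a joint passes its speed limit or range.

ROBOT

A 6-joint arm with a two-finger parallel gripper is mounted at the origin on the work surface. World frame = base frame: x ahead of the robot, y to its left, z up, the work surface at z = 0. Lengths are in mm, angles in degrees, forces in N, time in s.
With the tool pointing down it reaches from about 350 to 850 mm from the base axis. Payload 8.1 kg.
Tool frame: the origin (TCP) lies at the very end of the fingers, on their centre line; the grasp point (between the pads) lies 19 mm behind it; z points along the fingers, y is the line along which they close (so a half turn about z gives the same grasp; the last joint's range is limited). The gripper opens to 85 mm and grips with 20 to 120 N. Pads are 22 mm wide; open, the fingers measure 114 mm over their backs; the gripper's body (76 mm by 85 mm) begins 54 mm behind the grasp point. The pads swing forward as they close: fully open they stand 13 mm farther back than shut.
Start: joints at [-82.185, 7.471, 85.268, -0, 87.261, -4.893], TCP at [132.012, -585.302, 231.292] pointing down, gripper open.
Joint ranges: [-169.43, 169.43], [-51.17, 129.36], [1.28, 143.12], [-76.62, 256.62], [0, 156.53], [-152.29, 152.29]. Speed limits (degrees/s): [136.94, 136.94, 159.86, 180, 180, 180].

INTERFACE

Orientations are given as [roll, pitch, yaw] about the fixed x, y, z axes, in that order (R = Rz(yaw) Ry(pitch) Rx(roll)).
In Python, from bench import sense, eyes, job, models gives the robot as it stands. The module is installed in compiled form; this text tells all that it offers.
- The arm moves only by the tool apply_moves, never from a script. Its argument "rows" is a list of rows, each a list of 6 numbers: the shift along the tool's x, y, z in mm, then the turn, a rotation vector about the tool's x, y, z in rad. In form: [[dx, dy, dz, rx, ry, rz], ...]. A call has exactly 5 rows; each row shifts and turns the commanded pose from where the row before left it, along the tool's axes as they then stand; what a row does not reach is not made up. A row lasts 1/8 s, in which the tool goes at most 62.5 mm and 10.7 degrees, less where a joint would pass 70% of its speed; a pose out of reach is approached as far as the arm can. A call is refused whole if a number of a shift passes 62.5 or a number of a turn 0.188, either way. A call with a gripper value outside its range is refused whole. "fingers" is the finger opening in mm, from 0 to 85.4, set as the call begins (left out, the last holds). The fingers move at their own pace and stop on an object; "grip_force" is the grip in N (left out, the last holds). Time passes only in rows, so rows that do not move let the fingers close, or fill a call up. It gives the time, the measured TCP pose, the force, the opening and the grip force at its end, in the units of the state.
- sense(): the state, without advancing time (a new reading comes with each control period).
- eyes.snapshot(name): name is "side" or "top" or "wrist"; returns (picture, depth): 400x640x3 uint8, red, green, blue; 400x640 float32, mm along the optical axis (not along the pixel's ray), 0 where there is no reading.
- eyes.get_calibration(name): a dict with "intrinsics" (3x3 intrinsics, pixels), "R" (3x3) and "t" (3): a world point X has camera coordinates R X + t; the wrist camera has in their place "mount" (4x4, takes a point from camera to tool coordinates, whose origin is the TCP and whose axes are the flange's). Camera axes: x right, y down, z forward; pixel columns grow to the right and rows downward; lengths in mm; the calibration is good to about 2 mm. A picture is of the moment at which its call begins: read the wrist's pose just before it. get_calibration takes no time and is no camera call.
- job.hand_in(): hands the job in; it is judged then, once.
Trained networks look in the newest picture that a camera, given by its name, has taken for a name from the list of things; names that differ only in an ending like _2 or _b are one class to them, and where a whole thing is asked for, a point or a joint stands for the part that bears it (a point fixed in the world has none). Each returns a list of dicts, best first, with "confidence" (0 to 1); they miss things now and then, are a little off and sometimes report something else, mostly with a low value. They report only what shows in the picture. A call takes as long as a camera call. They do not tell look-alikes from the thing itself.
- models.boxes_of(name, camera): "xyz" ([x, y, z] in mm, in world coordinates, good to about 4 mm: the middle of the surface that is visible of it).
- models.cut_out(name, camera): "pixels" (400x640 bool, what is visible of it).
- models.place_of(name, camera): "xyz" ([x, y, z] in mm, in world coordinates, good to about 4 mm: a listed point, or the origin of a listed thing).
The state is a dict: "time": time; "joint_pos": joint angles; "qd": joint speeds; "joint_efforts": joint torques, N m; "tool_pos": TCP position; "tcp_rot": TCP orientation; "ft_force": force on the tool from outside, world axes, zero at the start; "wrist_torque": the same for the moment, N m; "finger_gap": finger opening in mm; "grip_force": force on a finger pad.
Only numpy, scipy, OpenCV 4.12 (cv2) and the standard library are available. Lean on these libraries where they do the work, as an engineer would, in place of code of your own. Each camera call takes 0.05 s, during which the arm holds its last target. There are 200 camera calls.

## Working session

There is one attempt and no reset: what is moved stays moved. The work goes in short steps, Python scripts to look and compute and a tool call to move; the robot and the scene stay as the last step left them, time stands still between calls to the robot, and variables do not carry over. Pictures are saved under pics/ and viewed, at most 10 in all, crops included, and the job is handed in when it is done.

Besides the shell and the picture viewer there is one more tool, called after "Call:" as a command line: name --pt "numbers of a row" for each row, then --argument value for the rest. apply_moves: Moves the arm, as the interface text tells. Its arguments: {"type":"object","properties":{"rows":{"type":"array"},"fingers":{"type":"number"},"grip_force":{"type":"number"}},"required":["rows"]}

```bash
mkdir -p pics
cat > h.py <<'E'
import numpy as np,cv2
from bench import sense,eyes,job,models
from scipy.spatial.transform import Rotation as Ro
def save(n,img): cv2.imwrite('pics/'+n,img[:,:,::-1])
def look(cam,names):
    p,d=eyes.snapshot(cam)
    for n in names:
        r=models.place_of(n,cam)
        print(cam,n,[(np.round(q['xyz']).astype(int).tolist(),round(q['confidence'],2)) for q in r[:4]])
    return p,d
def R(): return Ro.from_euler('xyz',sense()['tcp_rot'],degrees=True).as_matrix()
def st():
    s=sense();print({k:np.round(s[k],1).tolist() for k in('time','joint_pos','tool_pos','tcp_rot','ft_force','finger_gap','grip_force')})
E
python3 - <<'E'
from h import *
st()
for c in('side','top'):
    p,d=look(c,['filter','pad','gate_hinge','gate_top','tray_bar','tray_pivot','bin_in','stand'] if c=='top' else ['filter','pad','gate_top','tray_bar','canopy_edge','gate_hinge'])
    save(c+'.png',p)
    k=eyes.get_calibration(c);print(k)
E
```

```text
{'time': 0.0, 'joint_pos': [-82.2, 7.5, 85.3, 0.0, 87.3, -4.9], 'tool_pos': [131.9, -584.8, 230.2], 'tcp_rot': [-179.9, -0.0, 12.7], 'ft_force': [0.3, -0.6, -0.0], 'finger_gap': 85.4, 'grip_force': 0.0}
side filter [([506, -126, 7], 0.91)]
side pad [([479, 434, 0], 0.63), ([506, -122, 7], 0.58), ([630, 401, 2], 0.24)]
side gate_top [([504, -46, 216], 0.96)]
side tray_bar [([506, 220, 150], 0.93)]
side canopy_edge [([504, 196, 213], 0.64), ([504, -42, 136], 0.62)]
side gate_hinge []
{'intrinsics': array([[363.44896169,   0.        , 318.37790157],
       [  0.        , 363.44896169, 198.6889741 ],
       [  0.        ,   0.        ,   1.        ]]), 'R': array([[ 0.87926463,  0.47608596,  0.01535784],
       [ 0.29854715, -0.52567878, -0.7965748 ],
       [-0.37116479,  0.70498509, -0.60434487]]), 't': array([-461.00224897,  -30.08011735, 1314.57771597])}
top filter [([506, -123, 3], 0.92), ([469, 20, 141], 0.48)]
top pad [([480, 433, 4], 0.8), ([472, 22, 140], 0.17)]
top gate_hinge [([508, -43, 133], 0.69)]
top gate_top [([479, 433, 0], 0.68), ([503, -49, 213], 0.63)]
top tray_bar [([504, 220, 150], 0.85), ([509, -12, 165], 0.56), ([310, -382, 0], 0.26)]
top tray_pivot [([513, -8, 166], 0.61)]
top bin_in [([502, -87, 11], 0.88), ([508, -10, 167], 0.57)]
top stand [([510, -11, 0], 0.97), ([623, -322, 0], 0.67)]
{'intrinsics': array([[442.00950629,   0.        , 323.20040645],
       [  0.        , 442.00950629, 201.58779324],
       [  0.        ,   0.        ,   1.        ]]), 'R': array([[ 1.91257916e-02, -9.99810994e-01,  3.48993504e-03],
       [-9.84632220e-01, -1.94412418e-02, -1.73555266e-01],
       [ 1.73590312e-01, -1.16920625e-04, -9.84817948e-01]]), 't': array([ -22.13030046,  522.52878204, 1183.39847631])}
```

View pics/side.png

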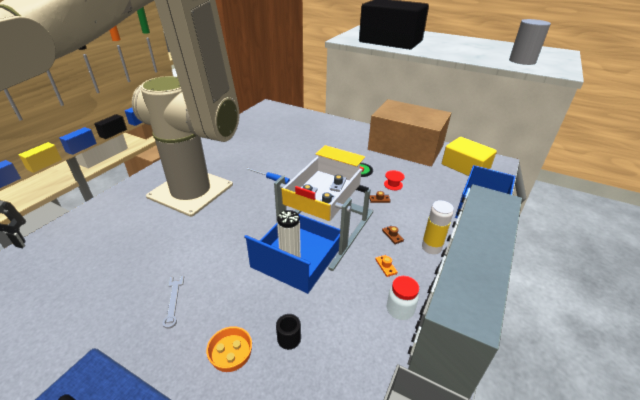

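View pics/top.png

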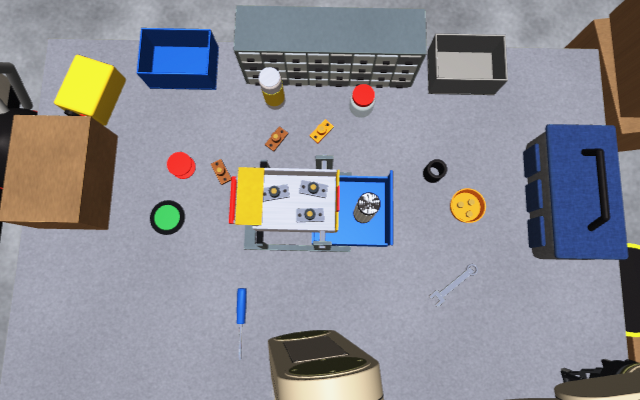

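The side view shows the filter standing in the bin at about (289,235) px, with the gate's red tab in front of the tray at (305,192). In the top view the green-centred pad is at (167,217) and three steel brackets lie in the tray at (275,190), (313,187) and (310,213). The brown and orange look-alikes at (277,138), (321,130) and (221,171) are outside it. The filter is in the bin at (368,207).

```bash
cat >> h.py <<'E'
def plan(pos,rpy,n):
    "rows from the present pose to pos, rpy in n even steps"
    s=sense();p=np.array(s['tool_pos']);A=Ro.from_euler('xyz',s['tcp_rot'],degrees=True);B=Ro.from_euler('xyz',rpy,degrees=True)
    rv=(A.inv()*B).as_rotvec()/n
    for i in range(n):
        d=(A*Ro.from_rotvec(rv*i)).inv().apply((np.array(pos)-p)/n)
        print(np.round(np.r_[d,rv],[0,0,0,3,3,3][0]).tolist()[:3],np.round(rv,3).tolist())
E
python3 - <<'E'
from h import *
plan([506,-125,245],[180,0,90],10)
p,d=look('top',['bracket0','canopy_edge','wrench','spool','cuff'])
k=eyes.get_calibration('top')
m=models.cut_out('filter','top')
# filter top cap and plane: world points
K=np.linalg.inv(k['intrinsics']);v,u=np.nonzero(m[0]['pixels']&(d>0))
X=(k['R'].T@((K@np.c_[u,v,np.ones(len(u))].T)*d[v,u]-k['t'][:,None])).T
t=X[X[:,2]>168];print(len(t),t.min(0),t.max(0),t.mean(0))
# gate tab and bin
for n in('gate','bin_in','tray'):
    m=models.cut_out(n,'top')
    if m:
        v,u=np.nonzero(m[0]['pixels']&(d>0));X=(k['R'].T@((K@np.c_[u,v,np.ones(len(u))].T)*d[v,u]-k['t'][:,None])).T
        print(n,len(X),np.percentile(X,2,axis=0).round(),np.percentile(X,98,axis=0).round())
E
```

```text
[47.0, -37.0, -1.0] [0.0, 0.0, -0.135]
[51.0, -30.0, -1.0] [0.0, 0.0, -0.135]
[55.0, -23.0, -1.0] [0.0, 0.0, -0.135]
[57.0, -15.0, -1.0] [0.0, 0.0, -0.135]
[59.0, -8.0, -1.0] [0.0, 0.0, -0.135]
[59.0, 0.0, -1.0] [0.0, 0.0, -0.135]
[59.0, 8.0, -1.0] [0.0, 0.0, -0.135]
[57.0, 16.0, -1.0] [0.0, 0.0, -0.135]
[54.0, 24.0, -1.0] [0.0, 0.0, -0.135]
[51.0, 31.0, -1.0] [0.0, 0.0, -0.135]
top bracket0 [([719, 130, 1], 0.86), ([533, 114, 138], 0.78), ([612, 288, -2], 0.69), ([538, 20, 142], 0.67)]
top canopy_edge [([510, 199, 210], 0.94)]
top wrench [([311, -380, 2], 0.85), ([539, 18, 139], 0.29)]
top spool [([506, 199, 208], 0.62), ([625, 403, 0], 0.59)]
top cuff [([622, -322, 0], 0.87)]
404 [ 470.74512215 -153.35892543  169.2098981 ] [526.69870686 -98.17685651 182.6799657 ] [ 497.74970962 -125.67362705  176.57457185]
gate 243 [430. -50. 120.] [576. -42. 218.]
bin_in 3510 [ 406. -192.    1.] [593. -22. 122.]
tray 5834 [428. -47. 134.] [579. 219. 217.]
```

Call:
apply_moves --pt "47 -37 -1 0 0 -0.135" --pt "51 -30 -1 0 0 -0.135" --pt "55 -23 -1 0 0 -0.135" --pt "57 -15 -1 0 0 -0.135" --pt "59 -8 -1 0 0 -0.135" --fingers 85

```text
time: 1.92
tool_pos: [320.2, -353.1, 236.6]
tcp_rot: [180.0, 0.0, 51.6]
ft_force: [0.2, -0.5, 0.1]
finger_gap: 85.2
grip_force: 0.0
```

Call:
apply_moves --pt "59 0 -1 0 0 -0.135" --pt "59 8 -1 0 0 -0.135" --pt "57 16 -1 0 0 -0.135" --pt "54 20 -1 0 0 -0.135" --pt "51 28 -1 0 0 -0.135"

```text
time: 2.55
tool_pos: [499.5, -120.6, 241.7]
tcp_rot: [180.0, 0.0, 90.3]
ft_force: [0.3, -1.3, -0.8]
finger_gap: 85.0
grip_force: 0.0
```

Call:
apply_moves --pt "0 0 0 0 0 0" --pt "0 0 0 0 0 0" --pt "0 0 0 0 0 0" --pt "0 0 0 0 0 0" --pt "0 0 0 0 0 0"

```text
time: 3.18
tool_pos: [498.2, -123.0, 241.4]
tcp_rot: [180.0, 0.0, 90.0]
ft_force: [0.3, -0.5, -0.8]
finger_gap: 84.5
grip_force: 0.0
```

Run:
```python
from h import *
st()
p,d=look('wrist',['filter','gate_top'])
save('w1.png',p)
```

```text
{'time': 3.2, 'joint_pos': [-19.6, -6.3, 98.1, -0.0, 88.2, -19.6], 'tool_pos': [498.2, -123.0, 241.4], 'tcp_rot': [180.0, 0.0, 90.0], 'ft_force': [0.3, -0.5, -0.8], 'finger_gap': 84.5, 'grip_force': 0.0}
wrist filter [([500, -122, 4], 0.77)]
wrist gate_top [([507, -46, 214], 0.87), ([502, -5, 171], 0.74)]
```

Call:
apply_moves --pt "-1 2 30 0 0 0" --pt "0 0 30 0 0 0" --pt "0 0 25 0 0 0" --pt "0 0 16 0 0 0" --pt "0 0 0 0 0 0"

```text
time: 3.95
tool_pos: [499.6, -123.0, 139.2]
tcp_rot: [-179.9, -0.0, 90.1]
ft_force: [0.1, 0.7, 0.2]
finger_gap: 84.9
grip_force: 0.0
```

Call:
apply_moves --pt "0 0 0 0 0 0" --pt "0 0 0 0 0 0" --pt "0 0 0 0 0 0" --pt "0 0 0 0 0 0" --pt "0 0 0 0 0 0" --fingers 40 --grip_force 40

```text
time: 4.58
tool_pos: [501.4, -123.7, 142.0]
tcp_rot: [179.9, 0.1, 90.1]
ft_force: [-1.3, 0.3, 6.0]
finger_gap: 54.9
grip_force: 43.1
```

Call:
apply_moves --pt "0 0 0 0 0 0" --pt "0 0 0 0 0 0" --pt "0 0 0 0 0 0" --pt "0 0 -10 0 0 0" --pt "0 0 -20 0 0 0"

```text
time: 5.2
tool_pos: [499.5, -122.9, 169.8]
tcp_rot: [-179.9, -0.1, 90.1]
ft_force: [-0.1, -0.2, -2.3]
finger_gap: 55.1
grip_force: 43.1
```

Call:
apply_moves --pt "0 0 -35 0 0 0" --pt "0 0 -50 0 0 0" --pt "0 0 -50 0 0 0" --pt "0 0 -50 0 0 0" --pt "0 0 -25 0 0 0" --grip_force 60

```text
time: 5.82
tool_pos: [500.9, -123.4, 384.3]
tcp_rot: [179.8, 0.1, 90.1]
ft_force: [1.0, 0.2, -2.5]
finger_gap: 54.5
grip_force: 66.1
```

Call:
apply_moves --pt "20 -1 0 0 0 0" --pt "35 -1 0 0 0 0" --pt "45 -1 0 0 0 0" --pt "48 -2 0 0 0 0" --pt "48 -2 0 0 0 0"

```text
time: 6.45
tool_pos: [492.1, 75.0, 378.6]
tcp_rot: [-179.9, -0.0, 90.1]
ft_force: [1.6, 0.5, -3.2]
finger_gap: 54.4
grip_force: 66.2
```

Call:
apply_moves --pt "48 -2 0 0 0 0" --pt "48 -2 0 0 0 0" --pt "48 -2 0 0 0 0" --pt "48 -2 0 0 0 0" --pt "48 -2 0 0 0 0"

```text
time: 7.08
tool_pos: [481.4, 314.8, 378.5]
tcp_rot: [-179.9, 0.1, 90.1]
ft_force: [0.7, 0.4, -2.6]
finger_gap: 54.5
grip_force: 66.2
```

Call:
apply_moves --pt "48 -2 0 0 0 0" --pt "40 -1 0 0 0 0" --pt "25 -1 0 0 0 0" --pt "7 0 0 0 0 0" --pt "0 0 0 0 0 0"

```text
time: 7.7
tool_pos: [478.1, 432.7, 379.0]
tcp_rot: [-179.9, 0.1, 90.1]
ft_force: [-0.1, 0.3, -3.5]
finger_gap: 54.4
grip_force: 66.1
```

Run:
```python
from h import *
st()
p,d=look('top',['pad'])
p,d=look('wrist',['pad'])
p,d=look('side',['filter'])
```

```text
{'time': 7.7, 'joint_pos': [37.6, 14.3, 62.4, -0.0, 103.5, 37.5], 'tool_pos': [478.1, 432.7, 379.0], 'tcp_rot': [-179.9, 0.1, 90.1], 'ft_force': [-0.1, 0.3, -3.5], 'finger_gap': 54.4, 'grip_force': 66.1}
top pad [([480, 435, 1], 0.72)]
wrist pad [([478, 434, 1], 0.56)]
side filter [([484, 430, 246], 0.57)]
```

Call:
apply_moves --pt "1 1 50 0 0 0" --pt "0 0 55 0 0 0" --pt "0 0 55 0 0 0" --pt "0 0 35 0 0 0" --pt "0 0 20 0 0 0"

```text
time: 8.62
tool_pos: [479.2, 432.5, 162.9]
tcp_rot: [-179.9, 0.1, 90.0]
ft_force: [-0.4, -1.0, -1.7]
finger_gap: 55.1
grip_force: 66.2
```

Call:
apply_moves --pt "0 0 10 0 0 0" --pt "0 0 6 0 0 0" --pt "0 0 4 0 0 0" --pt "0 0 2 0 0 0" --pt "0 0 0 0 0 0"

```text
time: 9.25
tool_pos: [480.1, 433.8, 143.8]
tcp_rot: [180.0, -0.0, 90.1]
ft_force: [-0.9, 0.2, -2.7]
finger_gap: 54.7
grip_force: 66.2
```

Call:
apply_moves --pt "0 0 2 0 0 0" --pt "0 0 1 0 0 0" --pt "0 0 1 0 0 0" --pt "0 0 0 0 0 0" --pt "0 0 0 0 0 0"

```text
time: 9.88
tool_pos: [480.4, 434.6, 142.2]
tcp_rot: [179.9, -0.1, 90.1]
ft_force: [-5.1, -2.0, 10.5]
finger_gap: 54.4
grip_force: 67.6
```

Call:
apply_moves --pt "0 0 0 0 0 0" --pt "0 0 0 0 0 0" --pt "0 0 0 0 0 0" --pt "0 0 0 0 0 0" --pt "0 0 0 0 0 0" --fingers 85

```text
time: 10.5
tool_pos: [479.9, 433.6, 139.2]
tcp_rot: [-180.0, 0.0, 90.1]
ft_force: [-0.1, -0.1, 0.1]
finger_gap: 85.2
grip_force: 0.0
```

Call:
apply_moves --pt "0 0 -20 0 0 0" --pt "0 0 -40 0 0 0" --pt "0 0 -50 0 0 0" --pt "0 0 -50 0 0 0" --pt "0 0 -20 0 0 0"

```text
time: 11.12
tool_pos: [481.0, 434.5, 325.7]
tcp_rot: [179.6, -0.3, 90.1]
ft_force: [0.2, 0.3, -0.3]
finger_gap: 84.6
grip_force: 0.0
```

Run:
```python
from h import *
st()
p,d=look('side',['filter','gate_top','canopy_edge'])
save('s2.png',p)
p,d=look('wrist',['filter'])
```

```text
{'time': 11.1, 'joint_pos': [37.6, 13.6, 68.7, 0.0, 97.3, 37.5], 'tool_pos': [481.0, 434.5, 325.7], 'tcp_rot': [179.6, -0.3, 90.1], 'ft_force': [0.2, 0.3, -0.3], 'finger_gap': 84.6, 'grip_force': 0.0}
side filter [([482, 431, 4], 0.94)]
side gate_top [([506, -47, 217], 0.98)]
side canopy_edge [([504, 200, 212], 0.62)]
wrist filter [([476, 436, 7], 0.93)]
```

Call:
apply_moves --pt "-30 2 0 0 0 0" --pt "-50 3 0 0 0 0" --pt "-50 3 10 0 0 0" --pt "-50 3 10 0 0 0" --pt "-50 3 10 0 0 0" --fingers 0

```text
time: 12.05
tool_pos: [493.1, 201.9, 286.7]
tcp_rot: [-179.8, 0.1, 90.1]
ft_force: [0.1, -0.5, 0.6]
finger_gap: -0.1
grip_force: 0.0
```

Call:
apply_moves --pt "-50 3 10 0 0 0" --pt "-50 3 10 0 0 0" --pt "-50 3 10 0 0 0" --pt "-45 1 10 0 0 0" --pt "-24 1 10 0 0 0"

```text
time: 12.68
tool_pos: [504.0, -17.4, 236.8]
tcp_rot: [-179.8, -0.0, 89.9]
ft_force: [0.1, 1.6, 0.1]
finger_gap: 0.4
grip_force: 0.0
```

Call:
apply_moves --pt "0 0 20 0 0 0" --pt "0 0 20 0 0 0" --pt "0 0 12 0 0 0" --pt "0 0 0 0 0 0" --pt "0 0 0 0 0 0"

```text
time: 13.3
tool_pos: [505.7, -14.9, 187.8]
tcp_rot: [180.0, 0.0, 90.1]
ft_force: [0.8, 0.3, 1.0]
finger_gap: 0.3
grip_force: 0.0
```

Run:
```python
from h import *
st()
p,d=look('top',['gate_top','gate_hinge'])
p,d=look('side',['gate_top'])
save('s3.png',cv2.resize(p[120:300,200:440],None,fx=2.5,fy=2.5))
```

```text
{'time': 13.3, 'joint_pos': [-7.5, -5.9, 103.3, 0.0, 82.5, -7.6], 'tool_pos': [505.7, -14.9, 187.8], 'tcp_rot': [180.0, 0.0, 90.1], 'ft_force': [0.8, 0.3, 1.0], 'finger_gap': 0.3, 'grip_force': 0.0}
top gate_top [([506, -50, 214], 0.61), ([505, -41, 135], 0.49), ([505, 61, 142], 0.34)]
top gate_hinge [([624, 404, -2], 0.71), ([504, -44, 131], 0.6), ([529, 112, 139], 0.36)]
side gate_top [([504, -46, 215], 0.92)]
```

Call:
apply_moves --pt "-10 0 0 0 0 0" --pt "-10 0 0 0 0 0" --pt "-10 0 0 0 0 0" --pt "-10 0 0 0 0 0" --pt "-10 0 0 0 0 0"

```text
time: 14.18
tool_pos: [505.4, -66.2, 187.3]
tcp_rot: [-180.0, 0.0, 90.0]
ft_force: [0.1, 0.2, 0.2]
finger_gap: 0.1
grip_force: 0.0
```

Call:
apply_moves --pt "-12 0 0 0 0 0" --pt "-12 0 0 0 0 0" --pt "-12 0 0 0 0 0" --pt "0 0 0 0 0 0" --pt "0 0 0 0 0 0"

```text
time: 14.8
tool_pos: [505.4, -101.2, 187.2]
tcp_rot: [-180.0, -0.0, 90.0]
ft_force: [0.1, 0.4, -0.4]
finger_gap: 0.0
grip_force: 0.0
```

Run:
```python
from h import *
st()
p,d=look('side',['gate_top','gate_hinge'])
save('s4.png',cv2.resize(p[120:300,200:440],None,fx=2.5,fy=2.5))
```

```text
{'time': 14.8, 'joint_pos': [-17.0, -4.3, 101.9, 0.0, 82.4, -17.1], 'tool_pos': [505.4, -101.2, 187.2], 'tcp_rot': [-180.0, -0.0, 90.0], 'ft_force': [0.1, 0.4, -0.4], 'finger_gap': 0.0, 'grip_force': 0.0}
side gate_top [([505, -118, 109], 0.59)]
side gate_hinge [([507, -43, 140], 0.59), ([503, -121, 110], 0.36)]
```

View pics/s4.png

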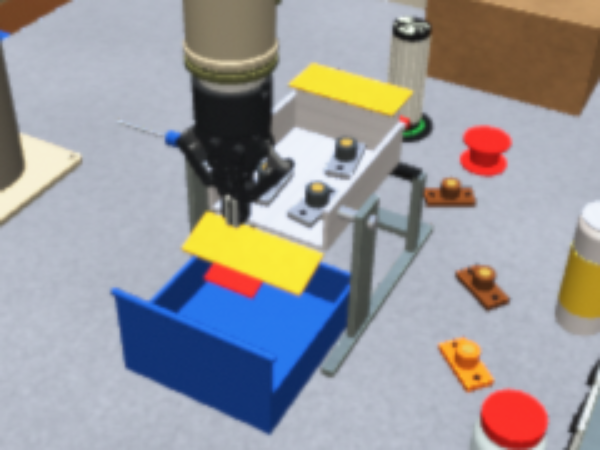

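The crop shows the gate (yellow, about (255,250) px) folded outward over the bin and still falling. The brackets are still in the tray and the filter is upright on the pad at (410,85).

Call:
apply_moves --pt "0 0 -20 0 0 0" --pt "0 0 -35 0 0 0" --pt "0 0 -45 0 0 0" --pt "0 0 -40 0 0 0" --pt "0 0 -10 0 0 0" --fingers 45 --grip_force 40

```text
time: 15.58
tool_pos: [506.6, -101.3, 340.9]
tcp_rot: [179.7, 0.1, 90.1]
ft_force: [-0.2, -0.2, -0.2]
finger_gap: 44.9
grip_force: 0.0
```

Run:
```python
from h import *
st()
p,d=look('side',['gate_top','tray_bar','canopy_edge'])
p,d=look('top',['gate_top','tray_bar','canopy_edge'])
plan([505,309,330],[-132,0,180],10)
```

```text
{'time': 15.6, 'joint_pos': [-17.0, -6.9, 88.4, 0.0, 98.2, -17.1], 'tool_pos': [506.6, -101.3, 340.9], 'tcp_rot': [179.7, 0.1, 90.1], 'ft_force': [-0.2, -0.2, -0.2], 'finger_gap': 44.9, 'grip_force': 0.0}
side gate_top [([504, -106, 85], 0.64)]
side tray_bar [([506, 219, 148], 0.88)]
side canopy_edge [([506, 197, 214], 0.89), ([470, 25, 140], 0.24)]
top gate_top [([502, -108, 85], 0.91), ([503, -85, 12], 0.71), ([310, -380, -1], 0.63)]
top tray_bar [([507, 220, 150], 0.84), ([624, 402, -4], 0.2)]
top canopy_edge [([509, 200, 209], 0.86)]
[41.0, 0.0, 1.0] [0.065, -0.066, -0.147]
[41.0, 6.0, -2.0] [0.065, -0.066, -0.147]
[39.0, 12.0, -5.0] [0.065, -0.066, -0.147]
[36.0, 17.0, -9.0] [0.065, -0.066, -0.147]
[33.0, 21.0, -12.0] [0.065, -0.066, -0.147]
[29.0, 25.0, -16.0] [0.065, -0.066, -0.147]
[24.0, 27.0, -19.0] [0.065, -0.066, -0.147]
[18.0, 29.0, -23.0] [0.065, -0.066, -0.147]
[12.0, 30.0, -25.0] [0.065, -0.066, -0.147]
[6.0, 29.0, -28.0] [0.065, -0.066, -0.147]
```

Call:
apply_moves --pt "41 0 1 0.065 -0.066 -0.147" --pt "41 6 -2 0.065 -0.066 -0.147" --pt "39 12 -5 0.065 -0.066 -0.147" --pt "36 17 -9 0.065 -0.066 -0.147" --pt "33 21 -12 0.065 -0.066 -0.147"

```text
time: 16.6
tool_pos: [505.8, 105.2, 332.1]
tcp_rot: [-155.8, 10.2, 135.4]
ft_force: [0.6, 0.5, 0.6]
finger_gap: 45.0
grip_force: 0.0
```

Call:
apply_moves --pt "29 25 -16 0.065 -0.066 -0.147" --pt "24 27 -19 0.065 -0.066 -0.147" --pt "18 29 -23 0.065 -0.066 -0.147" --pt "12 30 -25 0.065 -0.066 -0.147" --pt "6 29 -28 0.065 -0.066 -0.147"

```text
time: 17.23
tool_pos: [505.2, 310.3, 328.1]
tcp_rot: [-131.8, 0.1, -179.5]
ft_force: [1.5, -0.2, 0.5]
finger_gap: 44.7
grip_force: 0.0
```

Run:
```python
from h import *
st()
plan([506,309,230],[-132,0,180],5)
```

```text
{'time': 17.2, 'joint_pos': [45.4, 35.2, 53.5, -39.0, 122.8, -57.3], 'tool_pos': [505.2, 310.3, 328.1], 'tcp_rot': [-131.8, 0.1, -179.5], 'ft_force': [1.5, -0.2, 0.5], 'finger_gap': 44.7, 'grip_force': 0.0}
[-0.0, 14.0, 13.0] [-0.001, 0.002, 0.001]
[-0.0, 14.0, 13.0] [-0.001, 0.002, 0.001]
[-0.0, 14.0, 13.0] [-0.001, 0.002, 0.001]
[-0.0, 14.0, 13.0] [-0.001, 0.002, 0.001]
[-0.0, 14.0, 13.0] [-0.001, 0.002, 0.001]
```

Call:
apply_moves --pt "0 14 13 0 0 0" --pt "0 14 13 0 0 0" --pt "0 14 13 0 0 0" --pt "0 14 13 0 0 0" --pt "0 14 13 0 0 0"

```text
time: 17.85
tool_pos: [506.2, 306.6, 233.0]
tcp_rot: [-132.0, 0.3, -179.9]
ft_force: [-0.8, -0.2, -1.0]
finger_gap: 44.8
grip_force: 0.0
```

Call:
apply_moves --pt "0 0 20 0 0 0" --pt "0 0 20 0 0 0" --pt "0 0 15 0 0 0" --pt "0 0 0 0 0 0" --pt "0 0 0 0 0 0"

```text
time: 18.48
tool_pos: [506.5, 266.9, 197.6]
tcp_rot: [-132.0, 0.4, -179.8]
ft_force: [-0.4, -0.2, -0.2]
finger_gap: 45.0
grip_force: 0.0
```

Run:
```python
from h import *
st()
p,d=look('wrist',['tray_bar','canopy_edge'])
save('w5.png',p)
a=np.array([0,-.743,-.669])
for b in([506,220,149.5],):
    print((R().T@(np.array(b)+19*a-sense()['tool_pos'])).round(1))
```

```text
{'time': 18.5, 'joint_pos': [42.9, 34.4, 68.2, -35.8, 110.0, -49.7], 'tool_pos': [506.5, 266.9, 197.6], 'tcp_rot': [-132.0, 0.4, -179.8], 'ft_force': [-0.4, -0.2, -0.2], 'finger_gap': 45.0, 'grip_force': 0.0}
wrist tray_bar [([509, 218, 149], 0.83)]
wrist canopy_edge [([510, 196, 211], 0.65)]
[ 1.2  4.2 86.4]
```

View pics/w5.png

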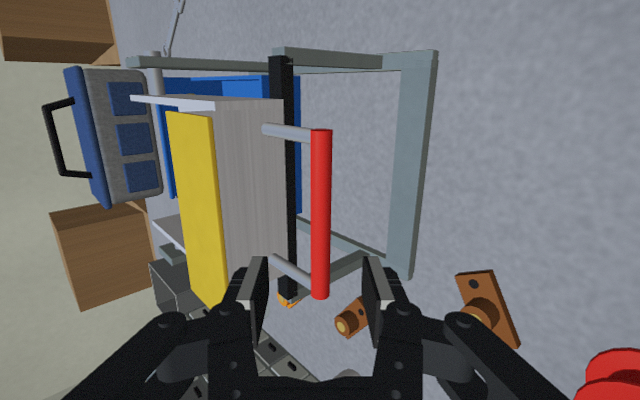

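The wrist view shows the red bar (320,215 px) centred between the open fingers (260 and 370). The canopy at (195,200) lies clear to the left of the left finger.

Call:
apply_moves --pt "1 3 14 0 0 0" --pt "0 0 14 0 0 0" --pt "0 0 12 0 0 0" --pt "0 0 10 0 0 0" --pt "0 0 0 0 0 0" --fingers 42

```text
time: 19.25
tool_pos: [505.3, 230.4, 160.8]
tcp_rot: [-131.9, 0.3, -179.8]
ft_force: [-1.1, -0.3, 0.5]
finger_gap: 42.2
grip_force: 0.0
```

Call:
apply_moves --pt "0 0 10 0 0 0" --pt "0 0 10 0 0 0" --pt "0 0 10 0 0 0" --pt "0 0 5 0 0 0" --pt "0 0 0 0 0 0"

```text
time: 19.88
tool_pos: [505.6, 204.9, 137.7]
tcp_rot: [-131.9, 0.3, -179.8]
ft_force: [-0.6, 0.2, -0.7]
finger_gap: 41.9
grip_force: 0.0
```

Run:
```python
from h import *
st()
p,d=look('wrist',['tray_bar'])
save('w6.png',p)
a=np.array([0,-.743,-.669])
print((R().T@(np.array([506,220,149.5])+19*a-sense()['tool_pos'])).round(1))
```

```text
{'time': 19.9, 'joint_pos': [39.2, 31.7, 78.7, -36.4, 101.7, -47.9], 'tool_pos': [505.6, 204.9, 137.7], 'tcp_rot': [-131.9, 0.3, -179.8], 'ft_force': [-0.6, 0.2, -0.7], 'finger_gap': 41.9, 'grip_force': 0.0}
wrist tray_bar [([511, 219, 150], 0.66)]
[-0.1  1.3  0.7]
```

View pics/w6.png

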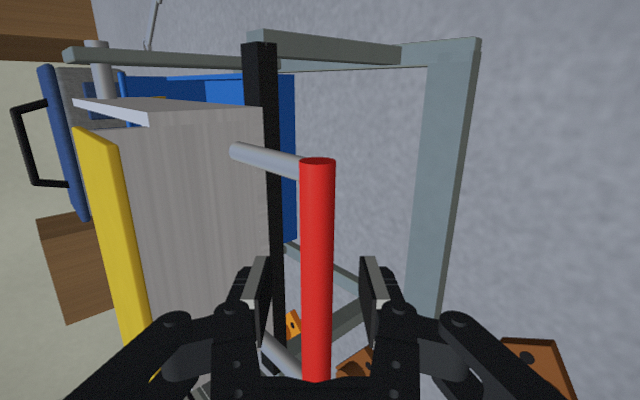

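The red bar (317,270 px) runs between the two pads (262 and 372), well centred, so I close on it.

Call:
apply_moves --pt "0 1 0 0 0 0" --pt "0 0 0 0 0 0" --pt "0 0 0 0 0 0" --pt "0 0 0 0 0 0" --pt "0 0 0 0 0 0" --fingers 5 --grip_force 30

```text
time: 20.6
tool_pos: [505.9, 206.1, 137.9]
tcp_rot: [-131.9, 0.4, -179.8]
ft_force: [-0.8, -0.1, 5.4]
finger_gap: 12.9
grip_force: 29.6
```

Run:
```python
from h import *
st()
a=np.array([0,-.743,-.669]);y=np.array([0,.669,-.743])
r0=np.array([230,-20.]);
f=lambda t:np.array([r0[0]*np.cos(t)-r0[1]*np.sin(t),r0[0]*np.sin(t)+r0[1]*np.cos(t)])
for t in np.arange(0,.71,.05):
    D=f(t+.05)-f(t);D=np.r_[0,D];print(round(t+.05,2),(f(t+.05)-r0).round(),'tool y,z',round(D@y,1),round(D@a,1))
```

```text
{'time': 20.6, 'joint_pos': [39.2, 31.8, 78.6, -36.3, 101.8, -47.9], 'tool_pos': [505.9, 206.1, 137.9], 'tcp_rot': [-131.9, 0.4, -179.8], 'ft_force': [-0.8, -0.1, 5.4], 'finger_gap': 12.9, 'grip_force': 29.6}
0.05 [ 1. 12.] tool y,z -8.1 -8.2
0.1 [ 1. 23.] tool y,z -8.5 -7.8
0.15 [ 0. 35.] tool y,z -8.9 -7.4
0.2 [-1. 46.] tool y,z -9.2 -6.9
0.25 [-2. 58.] tool y,z -9.6 -6.5
0.3 [-4. 69.] tool y,z -9.9 -6.0
0.35 [-7. 80.] tool y,z -10.2 -5.5
0.4 [-10.  91.] tool y,z -10.4 -5.0
0.45 [-14. 102.] tool y,z -10.7 -4.4
0.5 [-19. 113.] tool y,z -10.9 -3.9
0.55 [-23. 123.] tool y,z -11.0 -3.4
0.6 [-29. 133.] tool y,z -11.2 -2.8
0.65 [-35. 143.] tool y,z -11.3 -2.2
0.7 [-41. 153.] tool y,z -11.4 -1.7
0.75 [-48. 162.] tool y,z -11.5 -1.1
```

Call:
apply_moves --pt "0 -4 -4 0 0 0" --pt "0 -4 -4 0 0 0" --pt "0 -4 -4 0 0 0" --pt "0 -4 -4 0 0 0" --pt "0 -5 -4 0 0 0"

```text
time: 21.22
tool_pos: [505.8, 207.3, 166.5]
tcp_rot: [-132.0, 0.3, -179.8]
ft_force: [4.7, 2.1, -8.2]
finger_gap: 12.4
grip_force: 29.4
```

Call:
apply_moves --pt "0 -4 -4 0 0 0" --pt "0 -5 -4 0 0 0" --pt "0 -4 -3 0 0 0" --pt "0 -5 -4 0 0 0" --pt "0 -5 -3 0 0 0"

```text
time: 21.85
tool_pos: [505.8, 205.2, 195.8]
tcp_rot: [-132.0, 0.4, -179.8]
ft_force: [6.5, 2.2, -8.5]
finger_gap: 12.9
grip_force: 29.5
```

Run:
```python
from h import *
st()
p,d=look('side',['tray_bar','gate_top','bracket0'])
save('s7.png',cv2.resize(p[100:300,200:440],None,fx=2.5,fy=2.5))
```

```text
{'time': 21.8, 'joint_pos': [39.2, 27.9, 77.2, -37.1, 105.8, -51.1], 'tool_pos': [505.8, 205.2, 195.8], 'tcp_rot': [-132.0, 0.4, -179.8], 'ft_force': [6.5, 2.2, -8.5], 'finger_gap': 12.9, 'grip_force': 29.5}
side tray_bar [([505, 217, 209], 0.59), ([526, 117, 171], 0.18)]
side gate_top [([506, -84, 65], 0.56)]
side bracket0 [([744, -1, 1], 0.68), ([619, 289, -1], 0.61), ([721, 134, 2], 0.57), ([473, 29, 150], 0.52)]
```

View pics/s7.png

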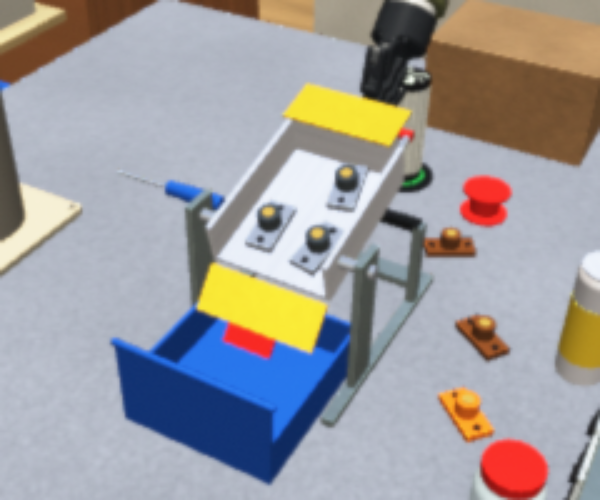

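The crop shows the tray tipped about 0.25 rad, with all three brackets still in it at (270,225), (318,245) and (347,185). The gate is down over the bin. I continue slowly.

Call:
apply_moves --pt "0 -4 -2 0 0 0" --pt "0 -3 -2 0 0 0" --pt "0 -4 -2 0 0 0" --pt "0 -3 -2 0 0 0" --pt "0 -4 -2 0 0 0"

```text
time: 22.68
tool_pos: [505.8, 201.5, 215.1]
tcp_rot: [-132.1, 0.4, -179.7]
ft_force: [6.3, 10.8, -5.4]
finger_gap: 12.9
grip_force: 30.4
```

Call:
apply_moves --pt "0 -3 -2 0 0 0" --pt "0 -3 -1 0 0 0" --pt "0 -3 -2 0 0 0" --pt "0 -3 -1 0 0 0" --pt "0 -3 -1 0 0 0"

```text
time: 23.3
tool_pos: [505.8, 197.3, 231.2]
tcp_rot: [-132.2, 0.4, -179.6]
ft_force: [5.9, 15.4, -3.5]
finger_gap: 12.8
grip_force: 30.7
```

Call:
apply_moves --pt "0 -3 -1 0 0 0" --pt "0 -3 -1 0 0 0" --pt "0 -3 -2 0 0 0" --pt "0 -3 -1 0 0 0" --pt "0 -3 -1 0 0 0"

```text
time: 23.92
tool_pos: [505.8, 192.1, 246.7]
tcp_rot: [-132.2, 0.4, -179.6]
ft_force: [5.1, 14.3, -2.5]
finger_gap: 12.7
grip_force: 30.0
```

Run:
```python
from h import *
st()
p,d=look('side',['bracket0','tray_bar'])
save('s8.png',cv2.resize(p[100:300,200:440],None,fx=2.5,fy=2.5))
look('top',['bracket0'])
```

```text
{'time': 23.9, 'joint_pos': [38.3, 23.7, 77.1, -38.3, 108.5, -54.6], 'tool_pos': [505.8, 192.1, 246.7], 'tcp_rot': [-132.2, 0.4, -179.6], 'ft_force': [5.1, 14.3, -2.5], 'finger_gap': 12.7, 'grip_force': 30.0}
side bracket0 [([748, 2, 0], 0.84), ([476, 13, 147], 0.78), ([616, 284, -4], 0.75), ([527, 92, 190], 0.61)]
side tray_bar [([506, 202, 258], 0.76)]
top bracket0 [([470, -12, 131], 0.85), ([718, 132, -1], 0.8), ([530, 65, 172], 0.67), ([538, -16, 130], 0.66)]
```

View pics/s8.png

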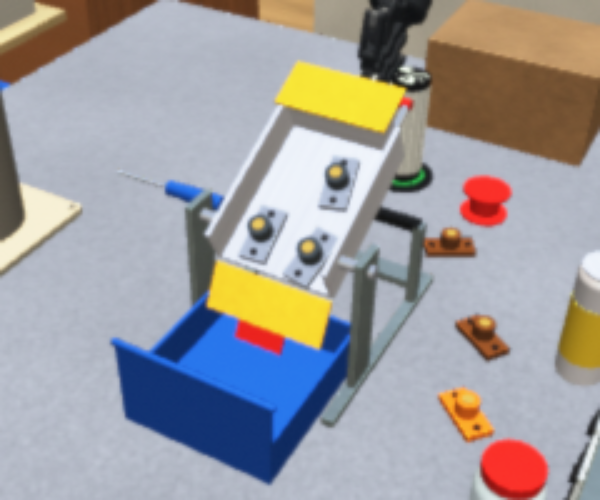

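The tray is at about 0.48 rad and the brackets have begun to slide: (261,228), (310,250), (338,178) px. I hold and let them go.

Call:
apply_moves --pt "0 0 0 0 0 0" --pt "0 0 0 0 0 0" --pt "0 0 0 0 0 0" --pt "0 0 0 0 0 0" --pt "0 0 0 0 0 0"

```text
time: 24.8
tool_pos: [505.8, 191.9, 247.2]
tcp_rot: [-132.2, 0.5, -179.6]
ft_force: [5.4, 11.9, -0.7]
finger_gap: 12.9
grip_force: 30.0
```

Call:
apply_moves --pt "0 -1 -1 0 0 0" --pt "0 -1 -1 0 0 0" --pt "0 -2 -1 0 0 0" --pt "0 -2 -1 0 0 0" --pt "0 -2 -1 0 0 0"

```text
time: 25.42
tool_pos: [505.7, 188.8, 255.6]
tcp_rot: [-132.0, 0.4, -179.7]
ft_force: [7.5, 1.4, -6.7]
finger_gap: 12.8
grip_force: 29.2
```

Run:
```python
from h import *
st()
p,d=look('side',['bracket0'])
save('s9.png',cv2.resize(p[100:300,200:440],None,fx=2.5,fy=2.5))
look('top',['bracket0','bracket1'])
```

```text
{'time': 25.4, 'joint_pos': [38.1, 23.2, 76.9, -38.6, 109.2, -55.3], 'tool_pos': [505.7, 188.8, 255.6], 'tcp_rot': [-132.0, 0.4, -179.7], 'ft_force': [7.5, 1.4, -6.7], 'finger_gap': 12.8, 'grip_force': 29.2}
side bracket0 [([747, 1, -3], 0.8), ([616, 288, -1], 0.76), ([590, -132, 21], 0.59), ([717, 132, -2], 0.57)]
top bracket0 [([483, -145, 37], 0.78), ([616, 286, -1], 0.76), ([721, 131, 1], 0.65), ([592, -132, 22], 0.57)]
top bracket1 [([483, -145, 37], 0.78), ([616, 286, -1], 0.76), ([721, 131, 1], 0.65), ([592, -132, 22], 0.57)]
```

View pics/s9.png

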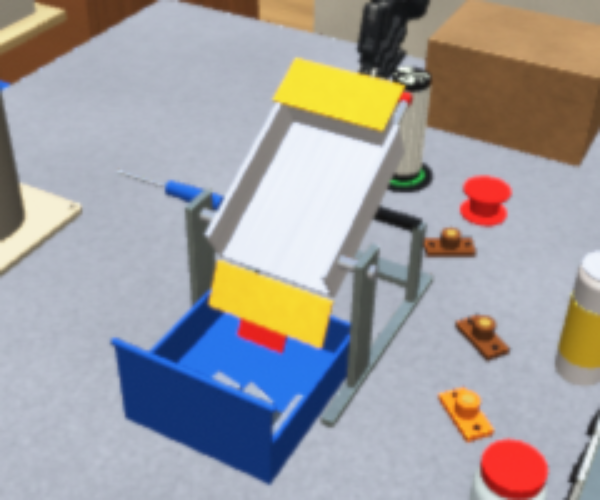

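Run:
```python
from h import *
p,d=look('top',['bracket0'])
print([ (np.round(q['xyz']),round(q['confidence'],2)) for q in models.boxes_of('bracket0','top')])
save('t10.png',cv2.resize(p[150:270,270:430],None,fx=5,fy=5))
```

```text
top bracket0 [([718, 130, 3], 0.75), ([484, -144, 32], 0.73), ([746, -4, -1], 0.67), ([589, -132, 24], 0.66)]
[(array([ 484., -144.,   38.]), 0.86), (array([618., 285.,   8.]), 0.73), (array([ 581., -133.,   36.]), 0.69), (array([714., 129.,  11.]), 0.65), (array([ 532., -144.,   38.]), 0.61), (array([737.,  -3.,  10.]), 0.58)]
```

View pics/t10.png

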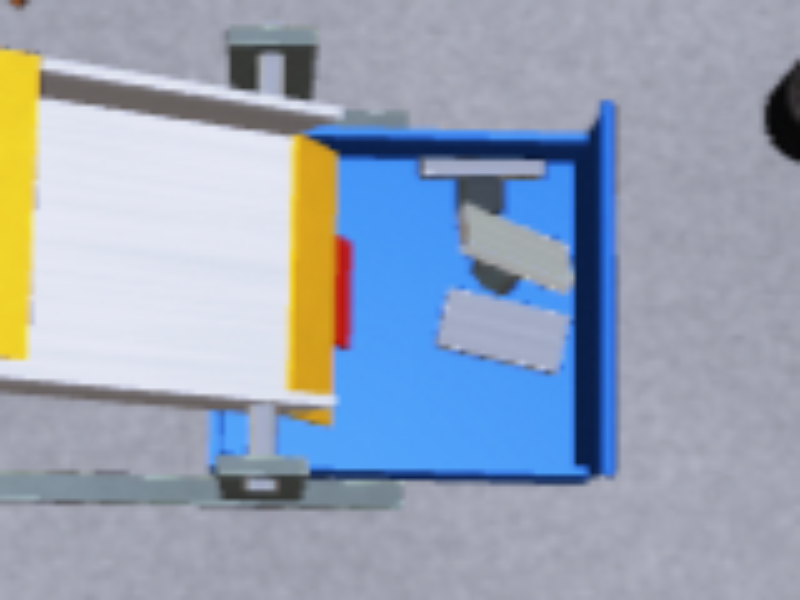

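All three brackets are inside the bin in the top crop: one on edge at (483,168) px and two upside down at (515,245) and (503,330). The gate is still down. I release the bar and back out along the tool.

Call:
apply_moves --pt "0 0 0 0 0 0" --pt "0 0 0 0 0 0" --pt "0 0 0 0 0 0" --pt "0 0 0 0 0 0" --pt "0 0 0 0 0 0" --fingers 42

```text
time: 26.45
tool_pos: [505.2, 188.2, 255.8]
tcp_rot: [-132.0, 0.3, -179.8]
ft_force: [0.4, -0.8, 0.2]
finger_gap: 42.3
grip_force: 0.0
```

Call:
apply_moves --pt "0 0 -12 0 0 0" --pt "0 0 -20 0 0 0" --pt "0 0 -25 0 0 0" --pt "0 0 -25 0 0 0" --pt "0 0 -20 0 0 0"

```text
time: 27.08
tool_pos: [504.5, 265.4, 325.3]
tcp_rot: [-132.0, 0.4, -179.8]
ft_force: [0.9, -1.2, -0.4]
finger_gap: 42.0
grip_force: 0.0
```

Call:
apply_moves --pt "0 0 0 0 0 0" --pt "0 0 0 0 0 0" --pt "0 0 0 0 0 0" --pt "0 0 0 0 0 0" --pt "0 0 0 0 0 0"

```text
time: 27.7
tool_pos: [504.5, 263.8, 323.8]
tcp_rot: [-131.9, 0.3, -179.8]
ft_force: [0.7, 0.7, 0.4]
finger_gap: 41.9
grip_force: 0.0
```

Run:
```python
from h import *
st()
p,d=look('side',['filter','gate_top','gate_hinge','tray_bar','cuff','spool','wrench'])
look('top',['filter','gate_top','bracket0','bracket1'])
```

```text
{'time': 27.7, 'joint_pos': [42.8, 29.2, 61.9, -39.0, 119.2, -57.4], 'tool_pos': [504.5, 263.8, 323.8], 'tcp_rot': [-131.9, 0.3, -179.8], 'ft_force': [0.7, 0.7, 0.4], 'finger_gap': 41.9, 'grip_force': 0.0}
side filter [([483, 432, 7], 0.64)]
side gate_top [([499, -55, 49], 0.67)]
side gate_hinge [([504, -22, 126], 0.79), ([503, -89, 4], 0.66)]
side tray_bar [([506, 199, 264], 0.89)]
side cuff [([621, -326, 0], 0.76), ([508, -10, 169], 0.47)]
side spool [([628, 401, 3], 0.74), ([624, -325, -1], 0.45)]
side wrench [([305, -383, 2], 0.75)]
top filter [([486, 432, 4], 0.96), ([626, 404, -1], 0.24)]
top gate_top [([505, -54, 48], 0.62)]
top bracket0 [([715, 132, 2], 0.86), ([540, -146, 35], 0.83), ([614, 286, -4], 0.81), ([741, 1, -4], 0.75)]
top bracket1 [([715, 132, 2], 0.86), ([540, -146, 35], 0.83), ([614, 286, -4], 0.81), ([741, 1, -4], 0.75)]
```

```bash
python3 -c "
from bench import job;print(job.hand_in())"
```

```text
the job is handed in; nothing more can be done
None
```

I handed the job in at 27.7 s of the 72 s allowed, no verdict having come back: by the cameras the filter stands on the pad, the gate is down, all three brackets lie in the blue bin with the tray left tipped, and the cuff, spool and wrench are where they started.

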